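Clamp the fume extractor's duct onto its barbed stub

TASK

The duct of the bench fume extractor has been pushed onto the barbed stub of the filter box, but its worm-drive band clamp still hangs loose further back on the duct. Push the clamp along the duct until it is fully home against the lip at the slotted end, over the barbs, and only then turn its orange wing key clockwise (seen from above) until the band is snug and the key comes up firm. Leave the screwdriver, the tape measure and the steel coupon where they lie.

Things in the scene. Friction and masses are not known exactly. Their poses are not given: they have to be found in the camera images.
- extractor: Fixed bench fume extractor. Origin on the worktop straight below the clamp's home place. A duct lies along its own y at height 70 mm: filter box 150 x 90 mm, 119 high, at y +63 to +155; barbed metal stub at +13 to +59; black socket, 54 mm diameter, y -85 to +12, with a 60 mm end lip at +7.5; grey 48 mm duct; saddle at y -114 to -154; bell mouth, 103 mm wide, y -164 to -210.
- band_home (a point): Point on the duct's axis (height 70 mm) at the middle of the band when the clamp is fully home; the axes are the extractor's, +y along the duct toward the filter box, -x the side on which the clamp's housing and key are.
- clamp (a joint): How far the worm-drive clamp has slid along the duct toward the box (extractor's +y), in m: 0 at the back, 0.070 fully home, where it stops. It starts at 0 to 0.030. Loose, it stays where it is left and about 2 N slides it straight along without cocking; a tightened band grips the socket and will not slide. The steel band is 13 mm wide and stands up to 4 mm off the 54 mm socket.
- housing (a point): Centre of the clamp's steel worm housing (16 mm along the duct, 17 mm across, 32 mm tall: 16 mm above and below this point), a block at the side of the duct, 39.5 mm from the duct's axis (extractor's -x side) and level with it at height 70 mm; a 20 mm wide, 6 mm thick saddle joins it to the band. Good to push on; free space behind it (extractor's -y side) and beneath.
- key (a joint): Turn of the screw's wing key in rad, growing clockwise seen from above; the axis is vertical. It starts at 0 to 0.6. The band meets the socket at 2.2, is snug (over 8 N on the socket) from about 2.45, and the key stops dead at 3.0. Turning takes about 0.15 N m all the way; it stays where it is left. The wing clears everything all round.
- key_top (a point): Middle of the top of the orange wing key, on the screw's axis, height 133 mm. The wing is 56 mm long, 9 mm thick and 20 mm tall (from 113 mm up), on a 14 mm hub and an 8 mm shank that rises from the housing. This point's x axis runs along the wing, its y across the thickness; at key 0 the wing lies along the extractor's x, square to the duct. The band's top is at 100 mm.
- band_loop: The steel band's far half (extractor's +x side of the duct), which the screw draws in by 1.2 mm per rad until it presses on the socket; its origin lies on the duct's axis, in the middle of the band's width, when loose.
- screwdriver: Bystander: cross-head screwdriver with a yellow and black handle, 192 mm long, 29 mm thick, lying on the worktop on the robot's side of the extractor; origin under its middle. Loose: leave it.
- tape_measure: Bystander: yellow and black pocket tape measure, 64 x 75 mm, 30 mm high, on the worktop beyond the duct; origin under its middle. Loose: leave it.
- coupon: Bystander: primed red-brown steel coupon, 30 x 100 mm, 6 mm thick, on the worktop beyond the bell mouth; origin under its middle. Loose: leave it.

How it is judged (in metres and radians):
On the way, in this order (a step that is already met when the one before it is completed fails the run):
1. the clamp is pushed fully home against the end lip while its band is still loose (value of joint clamp above 0.066 m and contact force between band_loop and extractor below 2 N), for 0.2 s.
2. the key is turned until the band grips the socket, with the clamp still home (value of joint clamp above 0.066 m and contact force between band_loop and extractor above 8 N), for 0.2 s.
At the end, for the whole second after the job is handed in: The clamp stands within 4 mm of the end lip, its band presses the socket with more than 8 N and the key has stopped turning (all of step 2 and velocity of joint key below 0.1 rad/s); the robot touches nothing.
It fails at once if the screwdriver, the tape measure or the steel coupon is shifted by more than 30 mm (distance of any of screwdriver, tape_measure, coupon from where it was at the start of the episode above 0.03 m).
It also fails if it takes over 61 s, if anything falls off the work surface, if the arm or the gripper's body presses on something with over 40 N, if the wrist force passes 120 N, or if a joint passes its speed limit or range.

ROBOT

A 7-joint arm with a two-finger parallel gripper is mounted at the origin on a cart in front of the work surface, level with it; the furniture and walls round the work are solid. World frame = base frame: x ahead of the robot, y to its left, z up, the work surface at z = 0. Lengths are in mm, angles in degrees, forces in N, time in s.
With the tool pointing down it reaches from about 425 to 875 mm from the base axis. Payload 8.4 kg.
Tool frame: the origin (TCP) lies at the very end of the fingers, on their centre line; the grasp point (between the pads) lies 19 mm behind it (arm.hold_point_z is the distance from the TCP to the grasp point, in mm); z points along the fingers, y is the line along which they close (so a half turn about z gives the same grasp; the last joint's range is limited). The gripper opens to 87 mm and grips with 3 to 60 N. Pads are 19 mm wide; open, the fingers measure 117 mm over their backs; the gripper's body (75 mm by 190 mm) begins 51 mm behind the grasp point.
Start: joints at [-71.517, 19.091, 2.286, 83.961, -0.768, 76.965, -3.352], TCP at [266.11, 593, 222.546] pointing down, gripper open.
Joint ranges: [-147.57, 147.57], [-21.85, 119.76], [-74.77, 79.35], [14.55, 137.4], [-85.83, 265.84], [4.83, 119.75], [-152.11, 152.11]. Speed limits (degrees/s): [127.2, 127.2, 159.86, 159.86, 180, 180, 180].

INTERFACE

Orientations are given as [roll, pitch, yaw] about the fixed x, y, z axes, in that order (R = Rz(yaw) Ry(pitch) Rx(roll)).
In Python, from cell import get_state, imaging, order, arm gives the robot as it stands.
- The arm moves only by the tool carry_out, never from a script. Its argument "motion" is a list of rows, each an object of numbers: "tx", "ty", "tz": the shift along the tool's x, y, z in mm; "twist": the turn about the tool's z in rad; "jaw": the gripper's target within -1 to 1 (fully open at 1, half-way at 0, shut at -1). In form: [{"tx": .., "ty": .., "tz": .., "twist": .., "jaw": ..}, ...]. A call has 1 to 8 rows; each row shifts and turns the commanded pose from where the row before left it, along the tool's axes as they then stand; what a row does not reach is not made up. A row lasts 1/8 s, in which the tool goes at most 62.5 mm and 10.7 degrees, less where a joint would pass 70% of its speed; a pose out of reach is approached as far as the arm can. A call is refused whole if a number of a shift passes 62.5 or a number of a turn 0.188, either way. A call with a gripper value outside its range is refused whole. The fingers move at their own pace and stop on an object; the grip force is fixed at half the most. Time passes only in rows, so rows that do not move let the fingers close. It gives the time, the measured TCP pose, the force, the opening and the grip force at its end, in the units of the state.
- get_state(): the state, without advancing time (a new reading comes with each control period).
- imaging.grab_frame(name): name is "scene" or "side" or "wrist"; returns the picture (384x512x3 uint8, red, green, blue); there is no depth.
- imaging.camera_model(name): a dict with "mtx" (3x3 intrinsics, pixels), "dist_coeffs" ([k1, k2, p1, p2, k3] as OpenCV has them; the pictures are not rectified), "cam_to_world" (4x4, takes a point from camera to world coordinates). Camera axes: x right, y up, looking along -z (the intrinsics and any distortion apply to the point x, -y, -z); pixel columns grow to the right and rows downward; lengths in mm; the calibration is good to about 2 mm. A picture is of the moment at which its call begins: read the wrist's pose just before it. camera_model takes no time and is no camera call; for the wrist camera it gives the pose at the moment of the call.
- order.finish_job(): hands the job in; it is judged then, once.
The state is a dict: "t": time; "q": joint angles; "joint_velocities": joint speeds; "tau": joint torques, N m; "tcp_pos": TCP position; "tool_rot": TCP orientation; "ft_force": force on the tool from outside, world axes, zero at the start; "moment": the same for the moment, N m; "width": opening from 0.0 (shut) to 1.0 (fully open); "grip_force": force on a finger pad.
Only numpy, scipy, OpenCV 4.12 (cv2) and the standard library are available. Lean on these libraries where they do the work, as an engineer would, in place of code of your own. Each camera call takes 0.05 s, during which the arm holds its last target. There are 200 camera calls.

## Working session

There is one attempt and no reset: what is moved stays moved. The work goes in short steps, Python scripts to look and compute and a tool call to move; the robot and the scene stay as the last step left them, time stands still between calls to the robot, and variables do not carry over. Pictures are saved under pics/ and viewed, at most 10 in all, crops included, and the job is handed in when it is done.

Besides the shell and the picture viewer there is one more tool, called after "Call:" as name(argument=value, ...) on one line, values as JSON. carry_out: Moves the arm, as the interface text tells. Its arguments: {"type":"object","properties":{"motion":{"type":"array"}},"required":["motion"]}

```bash
mkdir -p pics; ls
python3 - <<'E'
from cell import get_state, imaging
import cv2
s=get_state(); print({k:s[k] for k in('t','tcp_pos','tool_rot','width')})
for n in('scene','side'):
    cv2.imwrite(f'pics/{n}0.png',imaging.grab_frame(n)[:,:,::-1])
    m=imaging.camera_model(n); print(n,m)
E
```

```text
pics
{'t': 0.0, 'tcp_pos': array([265.93545726, 592.59545117, 221.65962151]), 'tool_rot': array([-1.79908344e+02,  5.99777946e-03,  1.55831629e+02]), 'width': 0.9999449504527916}
scene {'mtx': array([[371.19268446,   0.        , 256.96114368],
       [  0.        , 371.19268446, 190.02390423],
       [  0.        ,   0.        ,   1.        ]]), 'dist_coeffs': array([-0.05340715,  0.        ,  0.        ,  0.        ,  0.        ]), 'cam_to_world': array([[-3.26997940e-01,  7.93835584e-01, -5.12735226e-01,
         1.02222376e+02],
       [-9.44981650e-01, -2.79870482e-01,  1.69358182e-01,
         7.33063642e+01],
       [-9.05690396e-03,  5.39905157e-01,  8.41677132e-01,
         8.19665721e+02],
       [ 0.00000000e+00,  0.00000000e+00,  0.00000000e+00,
         1.00000000e+00]])}
side {'mtx': array([[448.15380448,   0.        , 250.5766757 ],
       [  0.        , 448.15380448, 191.00179391],
       [  0.        ,   0.        ,   1.        ]]), 'dist_coeffs': array([-0.17118918,  0.        ,  0.        ,  0.        ,  0.        ]), 'cam_to_world': array([[-9.99807112e-01,  1.75194528e-02,  8.87738147e-03,
         5.44916412e+02],
       [-2.55370269e-03, -5.64123877e-01,  8.25686217e-01,
         6.15050217e+02],
       [ 1.94735136e-02,  8.25504282e-01,  5.64059804e-01,
         6.09764757e+02],
       [ 0.00000000e+00,  0.00000000e+00,  0.00000000e+00,
         1.00000000e+00]])}
```

View pics/scene0.png

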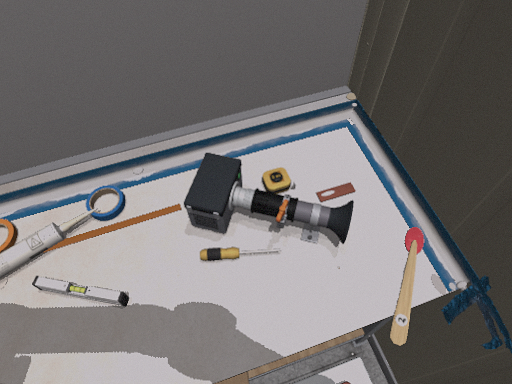

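View pics/side0.png

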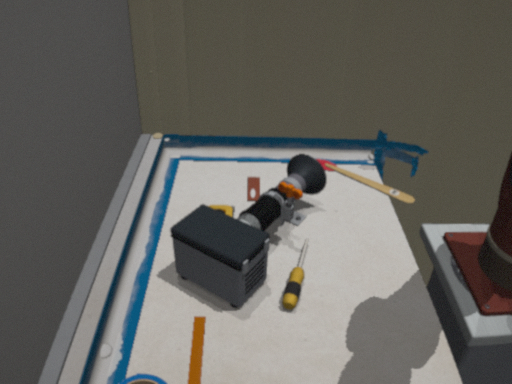

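The scene view shows the box around (215,190), the orange key at (283,208), the bell at (340,220) and the screwdriver at (240,253). In the side view the key is at (291,190). Next I'll crop for detail and triangulate the key.

```bash
cat > h.py <<'E'
import numpy as np, cv2
from cell import get_state, imaging
def ray(m,px):
    p=cv2.undistortPoints(np.array(px,float).reshape(-1,1,2),m['mtx'],m['dist_coeffs']).reshape(-1,2)
    d=np.c_[p[:,0],-p[:,1],-np.ones(len(p))]@m['cam_to_world'][:3,:3].T
    return m['cam_to_world'][:3,3],d/np.linalg.norm(d,axis=1,keepdims=True)
def plane(m,px,z):
    o,d=ray(m,px); return o+d*((z-o[2])/d[:,2])[:,None]
def tri(m1,p1,m2,p2):
    o1,d1=ray(m1,[p1]);o2,d2=ray(m2,[p2])
    a=np.c_[d1[0],-d2[0]];t=np.linalg.lstsq(a,o2-o1,rcond=None)[0]
    A=o1+d1[0]*t[0];B=o2+d2[0]*t[1]; return (A+B)/2,np.linalg.norm(A-B)
def orange(im,box):
    h=cv2.cvtColor(im,cv2.COLOR_RGB2HSV);m=cv2.inRange(h,(4,150,90),(16,255,255))
    k=np.zeros_like(m);x0,y0,x1,y1=box;k[y0:y1,x0:x1]=m[y0:y1,x0:x1];return k
E
python3 - <<'E'
from h import *
C=[]
for n,b in(('scene',(265,185,305,230)),('side',(270,170,315,210))):
    im=cv2.cvtColor(cv2.imread(f'pics/{n}0.png'),cv2.COLOR_BGR2RGB)
    k=orange(im,b);ys,xs=np.nonzero(k);c=(xs.mean(),ys.mean());print(n,c,len(xs),cv2.minAreaRect(np.c_[xs,ys].astype(np.float32)))
    C.append((imaging.camera_model(n),c))
print(tri(*C[0],*C[1]))
a=cv2.imread('pics/scene0.png')[145:270,180:365];b=cv2.imread('pics/side0.png')[145:310,160:335]
a=cv2.resize(a,None,fx=4,fy=4,interpolation=cv2.INTER_CUBIC);b=cv2.resize(b,None,fx=3.4,fy=3.4,interpolation=cv2.INTER_CUBIC)
cv2.imwrite('pics/a.png',a);cv2.imwrite('pics/b.png',b)
E
```

```text
scene (np.float64(281.46017699115043), np.float64(210.38053097345133)) 113 ((281.4037170410156, 210.3211212158203), (6.513219356536865, 22.413137435913086), 16.699241638183594)
side (np.float64(290.8333333333333), np.float64(189.40384615384616)) 156 ((289.68536376953125, 190.30335998535156), (24.167953491210938, 11.447978019714355), 32.00538635253906)
(array([458.98960506, -99.23261736, 126.47872042]), np.float64(1.8094716583770603))
```

View pics/a.png

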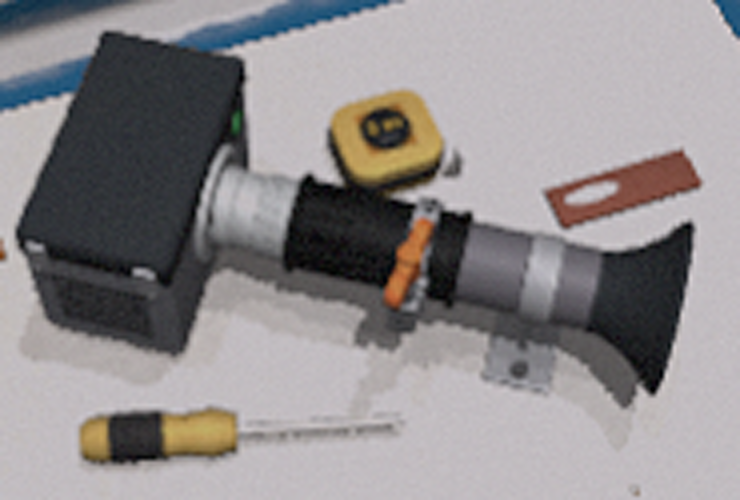

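Run:
```python
from h import *
m=imaging.camera_model('scene')
c=lambda *p:np.array(p)/4+[180,145]
P=plane(m,c((107,33),(243,62),(170,280),(20,240)),119);print(P.round(1))
print('edges',[np.round((np.linalg.norm(P[i]-P[(i+1)%4]),np.degrees(np.arctan2(*(P[(i+1)%4]-P[i])[[1,0]]))),1) for i in range(4)])
f=(P[1]+P[2])/2;b=(P[0]+P[3])/2;print('front mid',f,'back',b)
W=plane(m,c((432,222),(395,303)),131);print('wing',W,np.degrees(np.arctan2(*(W[0]-W[1])[[1,0]])),np.linalg.norm(W[0]-W[1]))
# lip silhouette & duct silhouette midpoints at z 70
for q in ([(315,178),(288,268)],[(472,212),(456,302)],[(545,238),(530,318)],[(612,252),(592,325)]):
    A=plane(m,c(*q),70);print(A.mean(0).round(1),np.linalg.norm(A[0]-A[1]).round(1))
for i in [(80,438),(405,425)]: print('sd',plane(m,c(i),10).round())
```

```text
[[668.4  11.8 119. ]
 [620.2 -58.6 119. ]
 [493.3  23.2 119. ]
 [544.7  94.1 119. ]]
edges [array([  85.3, -124.4]), array([151. , 147.2]), array([87.5, 54.1]), array([148.6, -33.6])]
front mid [556.78245909 -17.71791456 119.        ] back [606.5151335   52.92275898 119.        ]
wing [[ 473.95765133 -119.80723813  131.        ]
 [ 434.38037474  -83.29036714  131.        ]] -42.696881063134335 53.850187459322896
[532.3 -64.5  70. ] 63.8
[ 479.1 -146.    70. ] 61.4
[ 452.1 -180.5   70. ] 54.0
[ 433.4 -212.7   70. ] 50.2
sd [[470.  95.  10.]]
sd [[415. -88.  10.]]
```

The measurements agree. The duct axis (+y) lies at about 56° in the world. The extractor origin is at about (525,-73), and the key is at about (457,-100), 41 mm off the axis, so the clamp starts near 10 mm. The key angle is about 0.15 rad. My plan is to grip the wing across its thickness, slide the clamp home with it, then twist clockwise. I'll go there now with an arc around the base.

Call:
carry_out(motion=[{"tx":-41.6,"ty":-21.4,"tz":0,"twist":0,"jaw":1},{"tx":-41.6,"ty":-21.4,"tz":0,"twist":0,"jaw":1},{"tx":-41.6,"ty":-21.4,"tz":0,"twist":0,"jaw":1},{"tx":-41.6,"ty":-21.4,"tz":0,"twist":0,"jaw":1},{"tx":-41.6,"ty":-21.4,"tz":0,"twist":0,"jaw":1},{"tx":-41.6,"ty":-21.4,"tz":0,"twist":0,"jaw":1},{"tx":-41.6,"ty":-21.4,"tz":0,"twist":0,"jaw":1},{"tx":-41.6,"ty":-21.4,"tz":0,"twist":0,"jaw":1}])

```text
t: 1.1
tcp_pos: [500.3, 299.2, 222.3]
tool_rot: [-180.0, -0.0, 155.8]
ft_force: [0.3, -0.1, -0.5]
width: 0.999
grip_force: 0.0
```

Call:
carry_out(motion=[{"tx":-15.6,"ty":-47.8,"tz":0,"twist":0,"jaw":1},{"tx":-15.6,"ty":-47.8,"tz":0,"twist":0,"jaw":1},{"tx":-15.6,"ty":-47.8,"tz":0,"twist":0,"jaw":1},{"tx":-15.6,"ty":-47.8,"tz":0,"twist":0,"jaw":1},{"tx":-15.6,"ty":-47.8,"tz":0,"twist":0,"jaw":1},{"tx":-15.6,"ty":-47.8,"tz":0,"twist":0,"jaw":1},{"tx":-15.6,"ty":-47.8,"tz":0,"twist":0,"jaw":1},{"tx":-15.6,"ty":-47.8,"tz":0,"twist":0,"jaw":1}])

```text
t: 2.1
tcp_pos: [456.3, -101.0, 222.5]
tool_rot: [180.0, -0.0, 155.8]
ft_force: [0.4, 0.6, 0.0]
width: 1.002
grip_force: 0.0
```

Call:
carry_out(motion=[{"tx":0,"ty":0,"tz":0,"twist":0.16,"jaw":1},{"tx":0,"ty":0,"tz":0,"twist":0.163,"jaw":1},{"tx":0,"ty":0,"tz":0,"twist":0,"jaw":1}])

```text
t: 2.48
tcp_pos: [456.7, -99.5, 222.4]
tool_rot: [-180.0, -0.0, 137.4]
ft_force: [0.4, 0.3, 0.5]
width: 1.003
grip_force: 0.0
```

Run:
```python
from h import *
s=get_state(); print({k:np.round(s[k],2) for k in('t','q','tcp_pos','tool_rot','ft_force')})
m=imaging.camera_model('wrist');im=imaging.grab_frame('wrist');cv2.imwrite('pics/w1.png',im[:,:,::-1])
print(m['mtx'][0,0],m['cam_to_world'].round(2).tolist())
k=orange(im,(0,0,512,384));ys,xs=np.nonzero(k);print(len(xs))
r=cv2.minAreaRect(np.c_[xs,ys].astype(np.float32));print(r)
B=plane(m,cv2.boxPoints(r),133);print(B.round(1),B.mean(0))
```

```text
{'t': np.float64(2.48), 'q': array([-26.61,  -4.38,  32.21, 109.59,   2.43,  74.15,  52.23]), 'tcp_pos': array([456.73, -99.52, 222.39]), 'tool_rot': array([-1.7999e+02, -2.0000e-02,  1.3737e+02]), 'ft_force': array([0.39, 0.31, 0.49])}
310.25758842155534 [[0.68, -0.71, -0.2, 401.68], [0.74, 0.65, 0.19, -47.9], [-0.0, -0.28, 0.96, 385.23], [0.0, 0.0, 0.0, 1.0]]
716
((376.1995544433594, 147.1376495361328), (58.63737106323242, 281.55401611328125), 68.03616333007812)
[[ 431.8 -100.8  133. ]
 [ 507.3  103.8  133. ]
 [ 555.2   95.6  133. ]
 [ 480.1 -120.5  133. ]] [493.61181703  -5.46906702 133.        ]
```

View pics/w1.png

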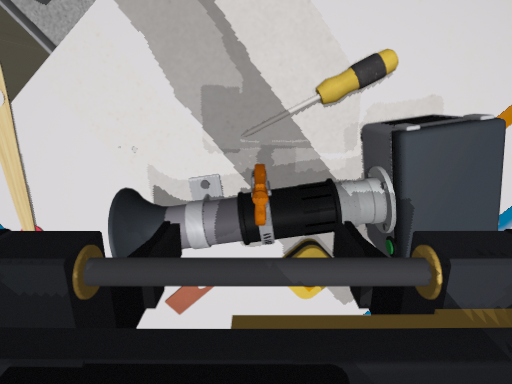

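The wrist view shows the wing from about (260,165) to (262,222), with the band and housing beside it. The fingers are clear and the duct is in view. The camera looks along the wing, so the far end of its top edge at z 133 fixes its position. I'll measure that.

```bash
python3 - <<'E'
from h import *
im=cv2.cvtColor(cv2.imread('pics/w1.png'),cv2.COLOR_BGR2RGB);m=imaging.camera_model('wrist')
k=orange(im,(240,155,285,232));ys,xs=np.nonzero(k);pts=np.c_[xs,ys].astype(float)
W=plane(m,pts,133)[:,:2];c=W.mean(0)
u=np.linalg.svd(W-c)[2][0];u*=np.sign(u[0]);a=(W-c)@u;n=np.array([-u[1],u[0]])
print(len(xs),ys.min(),ys.max(),'wing angle',np.degrees(np.arctan2(u[1],u[0])),'len',np.ptp(a),'wid',np.percentile((W-c)@n,[2,98]))
far=c+u*np.percentile(a,99.7);print('far end',far,'axis',far-28*u,'tool',get_state()['tcp_pos'])
# duct direction from socket-end/lip/bell silhouettes
E
python3 -c "
import cv2
a=cv2.imread('pics/w1.png')[150:260,105:290];cv2.imwrite('pics/w1c.png',cv2.resize(a,None,fx=4.3,fy=4.3,interpolation=cv2.INTER_CUBIC))"
```

```text
701 164 225 wing angle -41.84546369368875 len 54.282392886351765 wid [-5.59641496  5.42107801]
far end [ 480.11575527 -116.34664383] axis [459.2572427  -97.66717774] tool [456.75879961 -99.41330488 222.40241933]
```

View pics/w1c.png

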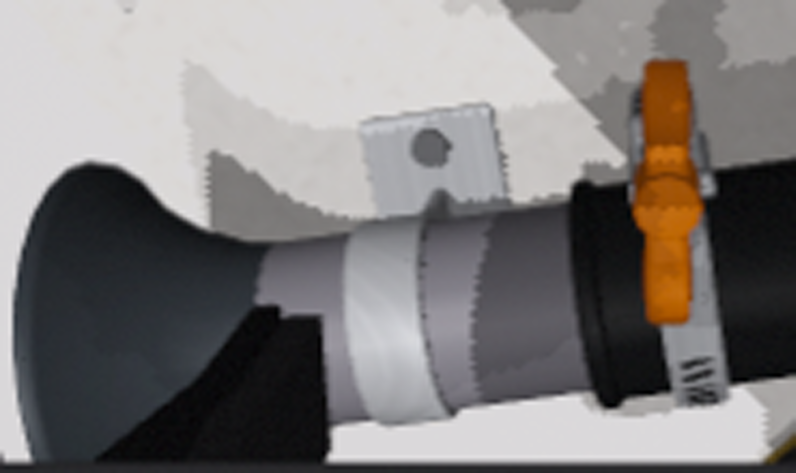

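The wing angle is about -42° and the screw axis about (459,-98.5), consistent with the earlier triangulation. I'll descend and close on the wing.

Call:
carry_out(motion=[{"tx":-1,"ty":2,"tz":20,"twist":0,"jaw":1},{"tx":0,"ty":0,"tz":25,"twist":0,"jaw":1},{"tx":0,"ty":0,"tz":25,"twist":0,"jaw":1},{"tx":0,"ty":0,"tz":25,"twist":0,"jaw":0.5},{"tx":0,"ty":0,"tz":19,"twist":0,"jaw":0},{"tx":0,"ty":0,"tz":0,"twist":0,"jaw":-0.3},{"tx":0,"ty":0,"tz":0,"twist":0,"jaw":-0.5},{"tx":0,"ty":0,"tz":0,"twist":0,"jaw":-0.6}])

```text
t: 3.52
tcp_pos: [459.6, -98.6, 109.4]
tool_rot: [179.9, 0.1, 137.4]
ft_force: [-0.2, -1.1, 0.5]
width: 0.516
grip_force: 0.0
```

Call:
carry_out(motion=[{"tx":0,"ty":0,"tz":0,"twist":0,"jaw":-0.7},{"tx":0,"ty":0,"tz":0,"twist":0,"jaw":-1},{"tx":0,"ty":0,"tz":0,"twist":0,"jaw":-1},{"tx":0,"ty":0,"tz":0,"twist":0,"jaw":-1},{"tx":0,"ty":0,"tz":0,"twist":0,"jaw":-1}])

```text
t: 4.15
tcp_pos: [459.1, -98.6, 108.7]
tool_rot: [180.0, 0.0, 137.3]
ft_force: [-1.2, 0.5, 1.0]
width: 0.147
grip_force: 30.0
```

Run:
```python
from h import *
s=get_state(); print({k:np.round(s[k],2) for k in('t','q','tcp_pos','tool_rot','ft_force','moment','width','grip_force')})
cv2.imwrite('pics/w2.png',imaging.grab_frame('wrist')[:,:,::-1])
```

```text
{'t': np.float64(4.15), 'q': array([-25.71,   3.1 ,  33.73, 117.71,  -2.  ,  59.72,  56.32]), 'tcp_pos': array([459.13, -98.6 , 108.65]), 'tool_rot': array([1.7999e+02, 1.0000e-02, 1.3733e+02]), 'ft_force': array([-1.24,  0.48,  0.96]), 'moment': array([ 0.  ,  0.03, -0.01]), 'width': np.float64(0.15), 'grip_force': np.float64(30.0)}
```

View pics/w2.png

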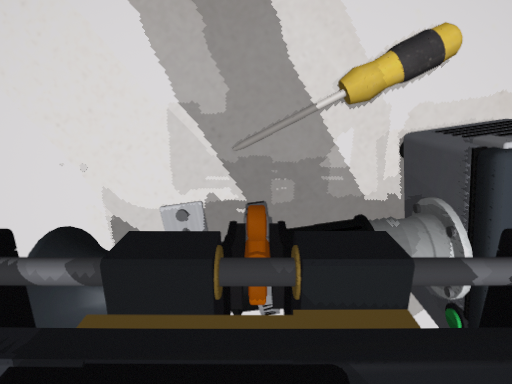

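The fingers hold the key at 12.8 mm opening, which is about the hub, with the wing at (258,250) between the pads. Now I'll slide the clamp toward the box along 56°.

Call:
carry_out(motion=[{"tx":0.9,"ty":5.9,"tz":0,"twist":0,"jaw":-1},{"tx":0.9,"ty":5.9,"tz":0,"twist":0,"jaw":-1},{"tx":0.9,"ty":5.9,"tz":0,"twist":0,"jaw":-1},{"tx":0.9,"ty":5.9,"tz":0,"twist":0,"jaw":-1},{"tx":0.9,"ty":5.9,"tz":0,"twist":0,"jaw":-1},{"tx":0.9,"ty":5.9,"tz":0,"twist":0,"jaw":-1},{"tx":0.9,"ty":5.9,"tz":0,"twist":0,"jaw":-1},{"tx":0.9,"ty":5.9,"tz":0,"twist":0,"jaw":-1}])

```text
t: 5.2
tcp_pos: [486.2, -58.9, 108.6]
tool_rot: [180.0, 0.0, 137.3]
ft_force: [1.7, -3.2, 0.7]
width: 0.149
grip_force: 30.0
```

Call:
carry_out(motion=[{"tx":0.3,"ty":2,"tz":0,"twist":0,"jaw":-1},{"tx":0.3,"ty":2,"tz":0,"twist":0,"jaw":-1}])

```text
t: 5.45
tcp_pos: [488.2, -55.8, 108.6]
tool_rot: [180.0, 0.0, 137.3]
ft_force: [2.4, -3.2, 1.5]
width: 0.151
grip_force: 30.0
```

Call:
carry_out(motion=[{"tx":-0.1,"ty":1.2,"tz":0,"twist":0,"jaw":-1},{"tx":-0.1,"ty":1.2,"tz":0,"twist":0,"jaw":-1}])

```text
t: 5.7
tcp_pos: [489.6, -53.9, 108.6]
tool_rot: [-180.0, -0.0, 137.3]
ft_force: [-0.5, -2.2, 3.5]
width: 0.152
grip_force: 30.0
```

Call:
carry_out(motion=[{"tx":0.1,"ty":1.2,"tz":0,"twist":0,"jaw":-1},{"tx":0.1,"ty":1.2,"tz":0,"twist":0,"jaw":-1}])

```text
t: 5.95
tcp_pos: [491.1, -51.9, 108.6]
tool_rot: [-180.0, -0.0, 137.3]
ft_force: [-0.9, -1.2, 4.8]
width: 0.15
grip_force: 30.0
```

Call:
carry_out(motion=[{"tx":0.1,"ty":1.2,"tz":0,"twist":0,"jaw":-1},{"tx":0.1,"ty":1.2,"tz":0,"twist":0,"jaw":-1}])

```text
t: 6.2
tcp_pos: [492.5, -49.9, 108.6]
tool_rot: [-180.0, -0.0, 137.3]
ft_force: [-2.6, -0.0, 6.1]
width: 0.151
grip_force: 30.0
```

Call:
carry_out(motion=[{"tx":0.2,"ty":1.2,"tz":0,"twist":0,"jaw":-1},{"tx":0.2,"ty":1.2,"tz":0,"twist":0,"jaw":-1}])

```text
t: 6.45
tcp_pos: [493.9, -47.9, 108.6]
tool_rot: [-180.0, -0.0, 137.3]
ft_force: [-1.8, -1.1, 4.7]
width: 0.147
grip_force: 30.0
```

Call:
carry_out(motion=[{"tx":0.2,"ty":1.2,"tz":0,"twist":0,"jaw":-1},{"tx":0.2,"ty":1.2,"tz":0,"twist":0,"jaw":-1}])

```text
t: 6.7
tcp_pos: [494.7, -46.5, 108.5]
tool_rot: [-179.9, -0.0, 137.3]
ft_force: [-5.0, -3.5, 7.8]
width: 0.152
grip_force: 30.0
```

Call:
carry_out(motion=[{"tx":0.2,"ty":1.0,"tz":0,"twist":0,"jaw":-1},{"tx":0,"ty":0,"tz":0,"twist":0,"jaw":-1}])

```text
t: 6.95
tcp_pos: [494.8, -46.5, 108.5]
tool_rot: [-179.9, -0.1, 137.3]
ft_force: [-6.2, -5.4, 9.8]
width: 0.148
grip_force: 30.0
```

Run:
```python
from h import *
s=get_state(); print({k:np.round(s[k],2) for k in('t','q','tcp_pos','ft_force','moment')})
a=imaging.grab_frame('scene')[145:270,180:365,::-1];b=imaging.grab_frame('wrist')[150:384,150:480,::-1]
a=cv2.resize(a,(740,500),interpolation=cv2.INTER_CUBIC)
cv2.imwrite('pics/s3.png',a)
```

```text
{'t': np.float64(6.95), 'q': array([-28.82,   7.  ,  31.23, 114.08,  -4.11,  60.12,  51.55]), 'tcp_pos': array([494.79, -46.48, 108.52]), 'ft_force': array([-6.16, -5.43,  9.79]), 'moment': array([-1.28,  1.35, -0.03])}
```

View pics/s3.png

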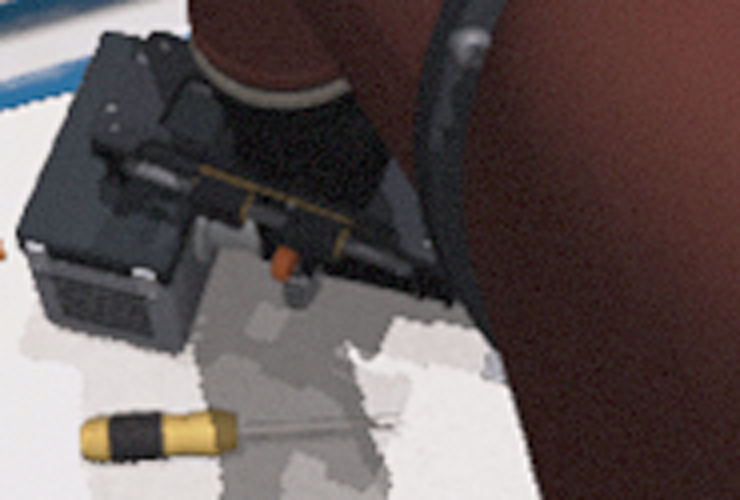

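The scene view shows the key at crop (285,265), right by the lip. The tool stopped dead after about 63 mm of travel while the push rose to about 8 N, so the clamp is home and still loose. Now I'll turn clockwise (positive twist about the downward tool z).

Call:
carry_out(motion=[{"tx":0,"ty":0,"tz":0,"twist":0.1,"jaw":-1},{"tx":0,"ty":0,"tz":0,"twist":0.1,"jaw":-1},{"tx":0,"ty":0,"tz":0,"twist":0.1,"jaw":-1},{"tx":0,"ty":0,"tz":0,"twist":0.1,"jaw":-1},{"tx":0,"ty":0,"tz":0,"twist":0.1,"jaw":-1},{"tx":0,"ty":0,"tz":0,"twist":0.1,"jaw":-1}])

```text
t: 7.8
tcp_pos: [496.1, -45.7, 108.6]
tool_rot: [180.0, 0.0, 102.8]
ft_force: [0.6, -2.7, 2.8]
width: 0.149
grip_force: 30.0
```

Run:
```python
from h import *
s=get_state(); print({k:np.round(s[k],2) for k in('t','q','tcp_pos','tool_rot','ft_force','moment','width')})
```

```text
{'t': np.float64(7.8), 'q': array([-31.43,   7.14,  34.02, 114.15,  -4.57,  59.98,  17.44]), 'tcp_pos': array([496.13, -45.66, 108.61]), 'tool_rot': array([1.7998e+02, 4.0000e-02, 1.0276e+02]), 'ft_force': array([ 0.65, -2.66,  2.83]), 'moment': array([-0.72, -0.24,  0.17]), 'width': np.float64(0.15)}
```

Call:
carry_out(motion=[{"tx":0,"ty":0,"tz":0,"twist":0.12,"jaw":-1},{"tx":0,"ty":0,"tz":0,"twist":0.12,"jaw":-1},{"tx":0,"ty":0,"tz":0,"twist":0.12,"jaw":-1},{"tx":0,"ty":0,"tz":0,"twist":0.12,"jaw":-1},{"tx":0,"ty":0,"tz":0,"twist":0.12,"jaw":-1},{"tx":0,"ty":0,"tz":0,"twist":0.12,"jaw":-1},{"tx":0,"ty":0,"tz":0,"twist":0.12,"jaw":-1}])

```text
t: 8.68
tcp_pos: [498.1, -46.3, 108.7]
tool_rot: [179.7, -0.1, 54.6]
ft_force: [12.0, -5.3, -8.3]
width: 0.147
grip_force: 30.0
```

Run:
```python
from h import *
s=get_state(); print({k:np.round(s[k],2) for k in('t','q','tcp_pos','tool_rot','ft_force','moment','width')})
cv2.imwrite('pics/w4.png',imaging.grab_frame('wrist')[:,:,::-1])
```

```text
{'t': np.float64(8.68), 'q': array([-35.24,   7.41,  38.25, 114.24,  -5.19,  59.75, -30.03]), 'tcp_pos': array([498.09, -46.27, 108.75]), 'tool_rot': array([ 1.7972e+02, -6.0000e-02,  5.4600e+01]), 'ft_force': array([12.04, -5.28, -8.34]), 'moment': array([-1.36, -2.44,  0.23]), 'width': np.float64(0.15)}
```

View pics/w4.png

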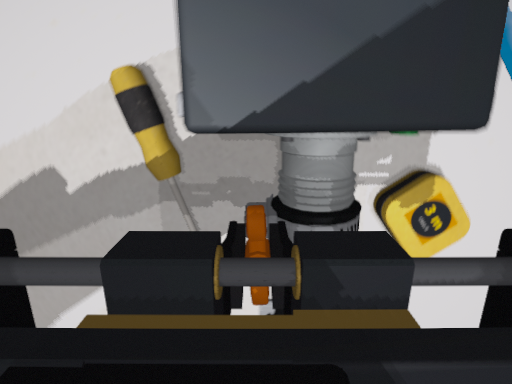

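The wing at (257,250) has turned with the jaws, trailing by a few degrees, and nothing else has moved. The tool is about 3 mm off the screw axis (13 N sideways, toward the duct). I'll re-centre, with a small push toward the box to keep the clamp home.

Call:
carry_out(motion=[{"tx":1,"ty":1.5,"tz":0,"twist":0,"jaw":-1},{"tx":1,"ty":1.5,"tz":0,"twist":0,"jaw":-1},{"tx":0,"ty":0,"tz":0,"twist":0,"jaw":-1}])

```text
t: 9.1
tcp_pos: [498.6, -46.1, 108.5]
tool_rot: [-179.9, 0.1, 54.8]
ft_force: [-4.7, -4.0, 8.4]
width: 0.15
grip_force: 30.0
```

Call:
carry_out(motion=[{"tx":0,"ty":0,"tz":0,"twist":0.1,"jaw":-1},{"tx":0,"ty":0,"tz":0,"twist":0.1,"jaw":-1},{"tx":0,"ty":0,"tz":0,"twist":0.1,"jaw":-1},{"tx":0,"ty":0,"tz":0,"twist":0.1,"jaw":-1},{"tx":0,"ty":0,"tz":0,"twist":0.1,"jaw":-1}])

```text
t: 9.72
tcp_pos: [499.5, -47.1, 108.6]
tool_rot: [179.9, 0.0, 25.9]
ft_force: [0.1, -9.1, 3.2]
width: 0.152
grip_force: 30.0
```

Run:
```python
from h import *
s=get_state(); print({k:np.round(s[k],2) for k in('t','q','tcp_pos','tool_rot','ft_force','moment','width')})
```

```text
{'t': np.float64(9.72), 'q': array([-37.62,   8.12,  41.18, 113.94,  -6.03,  60.06, -57.78]), 'tcp_pos': array([499.52, -47.08, 108.59]), 'tool_rot': array([1.799e+02, 4.000e-02, 2.594e+01]), 'ft_force': array([ 0.08, -9.12,  3.2 ]), 'moment': array([-1.98,  0.07,  0.21]), 'width': np.float64(0.15)}
```

Call:
carry_out(motion=[{"tx":0,"ty":0,"tz":0,"twist":0.1,"jaw":-1},{"tx":0,"ty":0,"tz":0,"twist":0.1,"jaw":-1},{"tx":0,"ty":0,"tz":0,"twist":0.1,"jaw":-1},{"tx":0,"ty":0,"tz":0,"twist":0.1,"jaw":-1}])

```text
t: 10.22
tcp_pos: [499.8, -48.2, 108.6]
tool_rot: [179.8, -0.0, 3.0]
ft_force: [1.7, -12.3, 1.0]
width: 0.148
grip_force: 30.0
```

Call:
carry_out(motion=[{"tx":0,"ty":0,"tz":0,"twist":0.1,"jaw":-1},{"tx":0,"ty":0,"tz":0,"twist":0.1,"jaw":-1}])

```text
t: 10.48
tcp_pos: [499.8, -48.7, 108.6]
tool_rot: [179.8, -0.1, -8.5]
ft_force: [1.6, -14.6, 1.2]
width: 0.148
grip_force: 30.0
```

Run:
```python
from h import *
s=get_state(); print({k:np.round(s[k],2) for k in('t','q','tcp_pos','tool_rot','ft_force','moment','width')})
```

```text
{'t': np.float64(10.48), 'q': array([-40.89,   8.49,  44.99, 114.05,  -6.66,  60.03, -91.39]), 'tcp_pos': array([499.8 , -48.72, 108.62]), 'tool_rot': array([ 1.7978e+02, -9.0000e-02, -8.5000e+00]), 'ft_force': array([  1.56, -14.62,   1.18]), 'moment': array([-3.16, -0.23,  0.23]), 'width': np.float64(0.15)}
```

Call:
carry_out(motion=[{"tx":0,"ty":0,"tz":0,"twist":0.1,"jaw":-1},{"tx":0,"ty":0,"tz":0,"twist":0.1,"jaw":-1},{"tx":0,"ty":0,"tz":0,"twist":0.06,"jaw":-1},{"tx":0,"ty":0,"tz":0,"twist":0,"jaw":-1}])

```text
t: 10.98
tcp_pos: [499.6, -49.5, 108.6]
tool_rot: [179.8, -0.1, -23.3]
ft_force: [0.4, -16.7, 2.3]
width: 0.148
grip_force: 30.0
```

Run:
```python
from h import *
s=get_state(); print({k:np.round(s[k],2) for k in('t','q','tcp_pos','tool_rot','ft_force','moment','width')})
m=imaging.camera_model('wrist');im=imaging.grab_frame('wrist');cv2.imwrite('pics/w5.png',im[:,:,::-1])
k=orange(im,(235,195,280,310));ys,xs=np.nonzero(k)
W=plane(m,np.c_[xs,ys],133)[:,:2];W=W-W.mean(0);u=np.linalg.svd(W,full_matrices=False)[2][0];print('wing',np.degrees(np.arctan2(u[1],u[0])))
```

```text
{'t': np.float64(10.98), 'q': array([ -42.39,    8.69,   46.76,  114.1 ,   -6.99,   60.05, -105.76]), 'tcp_pos': array([499.61, -49.46, 108.59]), 'tool_rot': array([ 1.7976e+02, -1.4000e-01, -2.3300e+01]), 'ft_force': array([  0.43, -16.66,   2.31]), 'moment': array([-3.55, -0.14,  0.22]), 'width': np.float64(0.15)}
wing 159.44146324733097
```

The wing is now at about 2.9 rad. I'll nudge it up to the stop.

Call:
carry_out(motion=[{"tx":0,"ty":0,"tz":0,"twist":0.06,"jaw":-1},{"tx":0,"ty":0,"tz":0,"twist":0.06,"jaw":-1},{"tx":0,"ty":0,"tz":0,"twist":0,"jaw":-1}])

```text
t: 11.4
tcp_pos: [499.6, -49.8, 108.6]
tool_rot: [179.8, -0.2, -30.2]
ft_force: [0.5, -16.5, 1.6]
width: 0.153
grip_force: 30.0
```

Run:
```python
from h import *
s=get_state(); print({k:np.round(s[k],2) for k in('t','q','tcp_pos','tool_rot','ft_force','moment','width')})
```

```text
{'t': np.float64(11.4), 'q': array([ -43.11,    8.79,   47.61,  114.13,   -7.15,   60.06, -112.45]), 'tcp_pos': array([499.56, -49.75, 108.59]), 'tool_rot': array([ 1.7977e+02, -1.7000e-01, -3.0190e+01]), 'ft_force': array([  0.52, -16.53,   1.55]), 'moment': array([-3.79, -0.04,  0.18]), 'width': np.float64(0.15)}
```

Torque has levelled off at the stop, at about 3.0 rad. I'll relieve the side load, open partly and lift straight up.

Call:
carry_out(motion=[{"tx":0.7,"ty":1.3,"tz":0,"twist":0,"jaw":-1},{"tx":0.7,"ty":1.3,"tz":0,"twist":0,"jaw":-1},{"tx":0,"ty":0,"tz":0,"twist":0,"jaw":-1}])

```text
t: 11.78
tcp_pos: [499.6, -50.1, 108.6]
tool_rot: [179.9, -0.1, -30.0]
ft_force: [1.0, -8.4, 2.1]
width: 0.15
grip_force: 30.0
```

Call:
carry_out(motion=[{"tx":0,"ty":0,"tz":0,"twist":0,"jaw":0},{"tx":0,"ty":0,"tz":0,"twist":0,"jaw":0},{"tx":0,"ty":0,"tz":0,"twist":0,"jaw":0},{"tx":0,"ty":0,"tz":0,"twist":0,"jaw":0},{"tx":0,"ty":0,"tz":-10,"twist":0,"jaw":0},{"tx":0,"ty":0,"tz":-30,"twist":0,"jaw":0},{"tx":0,"ty":0,"tz":-40,"twist":0,"jaw":0},{"tx":0,"ty":0,"tz":-40,"twist":0,"jaw":0}])

```text
t: 12.78
tcp_pos: [499.3, -48.6, 230.5]
tool_rot: [-180.0, -0.0, -30.0]
ft_force: [1.1, 0.0, 0.4]
width: 0.498
grip_force: 0.0
```

Run:
```python
from h import *
s=get_state(); print({k:np.round(s[k],2) for k in('t','tcp_pos','tool_rot','ft_force','width')})
m=imaging.camera_model('wrist');im=imaging.grab_frame('wrist');cv2.imwrite('pics/w6.png',im[:,:,::-1])
```

```text
{'t': np.float64(12.78), 'tcp_pos': array([499.33, -48.58, 230.46]), 'tool_rot': array([-1.7998e+02, -2.0000e-02, -3.0000e+01]), 'ft_force': array([1.11, 0.01, 0.44]), 'width': np.float64(0.5)}
```

View pics/w6.png

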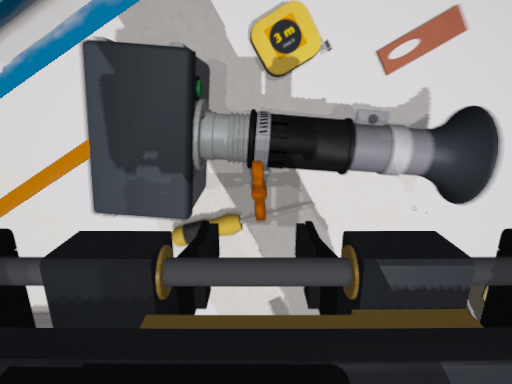

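The band at (262,135) sits right against the lip at (252,135), and the wing runs from (257,162) to (261,217). A check of its angle before I hand in:

Run:
```python
from h import *
im=cv2.cvtColor(cv2.imread('pics/w6.png'),cv2.COLOR_BGR2RGB);m=imaging.camera_model('wrist')
k=orange(im,(245,155,275,225));ys,xs=np.nonzero(k);W=plane(m,np.c_[xs,ys],133)[:,:2];c=W.mean(0)
u=np.linalg.svd(W-c,full_matrices=False)[2][0];w=np.degrees(np.arctan2(u[1],u[0]))%180
print('wing',w,'key',np.radians(-34+360-w-180+34-34+0) if 0 else np.radians((-34-(w-360))%360),c)
A=plane(m,[(352,145),(395,149),(215,136)],70);print(np.degrees(np.arctan2(*(A[2]-A[1])[[1,0]])))
```

```text
wing 153.81545739830128 key 3.005187189440086 [501.80129144 -49.66719542]
55.95841973050903
```

The key is at about 3.0 rad with the duct direction confirmed at 56°, and the arm is clear. Handing in.

```bash
python3 -c "
from cell import order
print(order.finish_job())"
```

```text
the job is handed in; nothing more can be done
None
```

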